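Seat the keyed collar on the dough-press head and hold it home

ROBOT

A 6-joint arm with a two-finger parallel gripper is mounted at the origin on a cart in front of the work surface, level with it; the furniture and walls round the work are solid. World frame = base frame: x ahead of the robot, y to its left, z up, the work surface at z = 0. Lengths are in m, angles in rad, forces in N, time in s.
With the tool pointing down it reaches from about 0.35 to 0.975 m from the base axis. Payload 4.9 kg.
Tool frame: the origin (TCP) lies on the centre line of the jaws, within the pads' length; the fingertips stand 14 mm ahead of it and the grasp point (between the pads) lies 5 mm behind it (manip.nose_length is the distance from the TCP to the fingertips, in m); z points along the fingers, y is the line along which they close (so a half turn about z gives the same grasp; the last joint's range is limited). The gripper opens to 85 mm and grips with 20 to 120 N. Pads are 22 mm wide; open, the fingers measure 114 mm over their backs; the gripper's body (76 mm by 85 mm) begins 54 mm behind the grasp point. The pads swing forward as they close: fully open they stand 13 mm farther back than shut.
Start: joints at [0.994, 0.053, 1.613, -0, 1.476, -0.119], TCP at [0.276, 0.561, 0.206] pointing down, gripper open.
Joint ranges: [-3.01, 3.01], [-1.01, 2.22], [0.06, 2.58], [-1.02, 4.17], [0.09, 2.62], [-3.14, 3.14]. Speed limits (rad/s): [2.57, 2.57, 3.14, 3.14, 3.14, 3.14].

INTERFACE

Orientations are given as a unit quaternion [w, x, y, z].
In Python, from plant import manip, imaging gives the robot as it stands.
- The arm moves only by the tool play_rows, never from a script. Its argument "commands" is a list of rows, each a list of 6 numbers: the shift along the tool's x, y, z in mm, then the turn, a rotation vector about the tool's x, y, z in degrees. A call has 1 to 5 rows; each row shifts and turns the commanded pose from where the row before left it, along the tool's axes as they then stand; what a row does not reach is not made up. A row lasts 1/12 s, in which the tool goes at most 41.7 mm and 7.16 degrees, less where a joint would pass 70% of its speed; a pose out of reach is approached as far as the arm can. A call is refused whole if a number of a shift passes 41.7 or a number of a turn 7.16, either way. A call with a gripper value outside its range is refused whole. "hand" is the finger opening in mm, from 0 to 85.4, set as the call begins (left out, the last holds). The fingers move at their own pace and stop on an object; the grip force is fixed at half the most. Time passes only in rows, so rows that do not move let the fingers close. It gives the time, the measured TCP pose, the force, the opening and the grip force at its end, in the units of the state.
- manip.state(): the state, without advancing time (a new reading comes with each control period).
- imaging.grab_frame(name): name is "scene" or "top" or "wrist"; returns a dict with "image" (420x560x3 uint8, red, green, blue), "fx", "fy", "cx", "cy" (pixels), "R" (3x3) and "t" (3): a world point X has camera coordinates R X + t; the wrist camera has in their place "mount" (4x4, takes a point from camera to tool coordinates, whose origin is the TCP and whose axes are the flange's). Camera axes: x right, y down, z forward; pixel columns grow to the right and rows downward; lengths in m; the calibration is good to about 2 mm. A picture is of the moment at which its call begins: read the wrist's pose just before it. There is no depth.
- manip.job_done(): hands the job in; it is judged then, once.
The state is a dict: "time": time; "joint_pos": joint angles; "joint_vel": joint speeds; "joint_efforts": joint torques, N m; "tool_pos": TCP position; "tool_rot": TCP orientation; "contact_force": force on the tool from outside, world axes, zero at the start; "ft_torque": the same for the moment, N m; "gripper_width": opening from 0.0 (shut) to 1.0 (fully open); "grasp_force": force on a finger pad.
Only numpy, scipy, OpenCV 4.12 (cv2) and the standard library are available. Lean on these libraries where they do the work, as an engineer would, in place of code of your own. Each camera call takes 0.05 s, during which the arm holds its last target. There are 200 camera calls.

TASK

Take the black knurled collar out of the blue parts tray and put it, closed end up, over the upright spigot of the dough-press head. The keyways in its bore are hidden, so turn it until they drop over the spigot's three pins, then push it down fully home against the spring plunger and stay there: finish while still holding it pushed home with the gripper, because I will slip the locking clip in. Leave the other parts in the tray, and do not disturb the spice jar or the bench scraper.

Things in the scene. Friction and masses are not known exactly. Their poses are not given: they have to be found in the camera images.
- collar: Black collar, 0.13 to 0.25 kg, 50 mm tall, in the tray open end down. Origin: centre of its open lower rim, z up through its closed top. Knurled grip band (solid cap, 56 mm across) from 32 to 48 mm above the origin, below it a steel skirt 53 to 54 mm across. Bore 38 mm across, 32 mm deep. In it three keyways 120 degrees apart, 10 mm wide, 4.5 mm deep, full depth. Nothing outside marks their angle.
- press_head: Dough-press head, fixed: black base 104 mm across, 14 mm high, column 48 mm across, steel shoulder 56 mm across (top 80 mm up), then a steel spigot 34 mm across, top 108 mm up with a 4 mm chamfer. Origin: centre of the base's underside, z up. Three brass pins 120 degrees apart, 6 mm thick, stand 5 mm out of the spigot; pin tops 99 mm up. Their angle is not given and differs each time.
- spigot_top (a point): Centre of the spigot's top face, on the axis, 108 mm above the table. Until its keyways match, the collar's rim rests on the pins, 19 mm above home. The keyways pass within about 0.1 rad of the pins.
- shoulder (a point): Centre of the shoulder's top face, 80 mm above the table: the collar's origin lies here when it is home. From the pins the collar slides down freely for 7 mm, then 12 mm against the spring plunger until its rim meets the shoulder.
- plunger (a joint): White spring plunger, 14 mm across, in the spigot's top, in metres: 0 is fully up (tip 124 mm above the table), about 0.012 with the collar home. It pushes up with 3 N at 0 and about 8 N at 0.012, more than the collar's weight: a collar let go rises about 12 mm. A collar resting on the pins does not yet touch it.
- parts_tray: The open blue parts tray, fixed, 230 by 290 mm outside (x by y), 40 mm high, walls and floor 4 mm thick. Origin: centre of its underside. The collar and three other parts stand in it, one near each corner (about 55 mm in x and 75 mm in y from the middle), in any order.
- coupling_ring: Smooth white plastic ring, 54 mm across, 24 mm high, open hole 40 mm, standing in the tray. Origin: centre of its underside. Not wanted: leave it in the tray.
- piping_nozzle: Steel cone-shaped piping nozzle, 38 mm across and 52 mm high, point up, in the tray. Origin: centre of its underside. Leave it in the tray.
- timer: Kitchen timer, white with a red knob, 62 mm across, 44 mm high, standing in the tray. Origin: centre of its underside. Leave it in the tray.
- spice_jar: Spice jar 47 mm across and 98 mm high, standing behind the work. Origin: centre of its underside. Bystander.
- scraper: Bench scraper with a black handle, 89 x 164 x 26 mm, lying behind the press head. Bystander.
There are look-alikes about, which are no part of the job. Leave any orange look-alike of the timer alone. Leave any yellow look-alike of the collar alone.

How it is judged:
By the outcome, as a careful person would: the job done as asked, in the order asked, and still so for the second after the job is handed in, while the arm keeps its last pose, push and grip.
It also fails if it takes over 58 s, if anything falls off the work surface, if the arm or the gripper's body presses on something with over 40 N, if the wrist force passes 120 N, or if a joint passes its speed limit or range.

## Working session

There is one attempt and no reset: what is moved stays moved. The work goes in short steps, Python scripts to look and compute and a tool call to move; the robot and the scene stay as the last step left them, time stands still between calls to the robot, and variables do not carry over. Pictures are saved under pics/ and viewed, at most 10 in all, crops included, and the job is handed in when it is done.

Besides the shell and the picture viewer there is one more tool, called after "Request:" as name(argument=value, ...), one argument or row to a line, values as JSON. play_rows: Moves the arm, as the interface text tells. Its arguments: {"type":"object","properties":{"commands":{"type":"array","items":{"type":"array","items":{"type":"number"}}},"hand":{"type":"number"}},"required":["commands"]}

```bash
mkdir -p pics
cat > h.py <<'E'
import numpy as np, cv2
from plant import manip, imaging
def ray(f,u,v):
    d=f['R'].T@np.array([(u-f['cx'])/f['fx'],(v-f['cy'])/f['fy'],1.]); o=-f['R'].T@f['t']; return o,d
def onz(f,u,v,z):
    o,d=ray(f,u,v); return o+d*(z-o[2])/d[2]
def proj(f,X):
    c=f['R']@np.array(X)+f['t']; return f['fx']*c[0]/c[2]+f['cx'],f['fy']*c[1]/c[2]+f['cy']
E
python3 - <<'E'
from h import *
import pickle
fs={}
for n in ('top','scene'):
    f=imaging.grab_frame(n); f={k:(np.array(v) if k in('R','t') else v) for k,v in f.items()}; fs[n]=f
    cv2.imwrite(f'pics/{n}0.png',cv2.resize(f['image'][:,:,::-1],(784,588),interpolation=cv2.INTER_CUBIC))
    print(n,f['fx'],f['cx'],f['cy'],-f['R'].T@f['t'])
    print(f['R'])
pickle.dump(fs,open('fs.pkl','wb'))
print(manip.state())
E
```

```text
top 529.7387000567567 274.6078909654908 209.89023686257144 [ 0.48020821 -0.18068051  1.72232591]
[[ 0.01005243 -0.99993438 -0.0054948 ]
 [-0.99910047 -0.00981735 -0.0412538 ]
 [ 0.04119715  0.00590456 -0.99913359]]
scene 426.0230867501157 285.49543382952197 201.43663276018836 [-0.17716795 -0.74397041  0.95834403]
[[ 0.61052128 -0.79197901 -0.00574511]
 [-0.53602057 -0.40784599 -0.73915059]
 [ 0.58304863  0.45434666 -0.6735157 ]]
{'time': 0.1, 'joint_pos': array([ 9.94016223e-01,  5.32939311e-02,  1.61415113e+00,  2.89033419e-05,
        1.47599572e+00, -1.19047812e-01]), 'joint_vel': array([-1.20760884e-05, -1.23832667e-03, -3.66230263e-03, -1.04648873e-04,
        1.57218912e-03,  5.02628065e-04]), 'joint_efforts': array([ 1.42325016e-04, -3.94905746e+01, -3.71362567e+01, -9.54621692e-05,
        3.96564908e-03,  1.81152825e-05]), 'tool_pos': array([0.27588328, 0.56014099, 0.2051874 ]), 'tool_rot': array([-3.28571518e-04,  2.26874630e-01,  9.73923533e-01, -8.63794598e-04]), 'contact_force': array([-0.384706  ,  0.89573409,  0.32882072]), 'ft_torque': array([ 0.04829454,  0.04192009, -0.02331704]), 'grasp_force': 0.0, 'gripper_width': 0.9996290299089273}
```

View pics/top0.png

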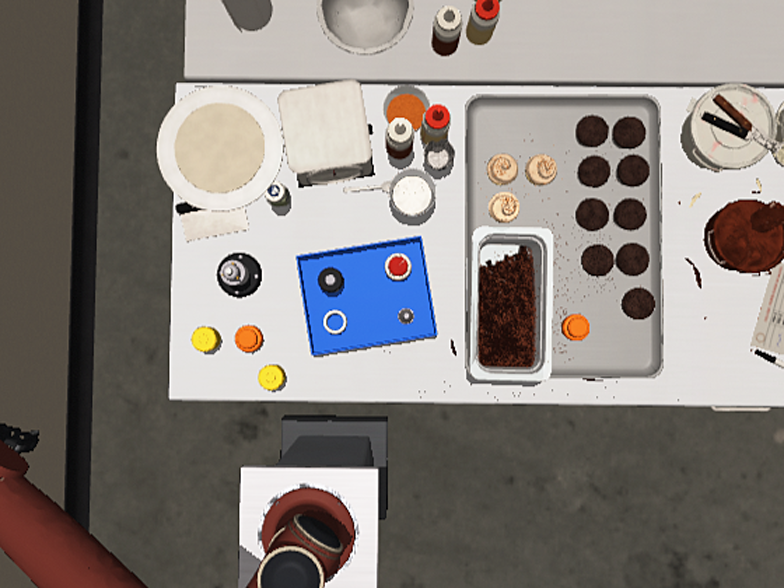

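View pics/scene0.png

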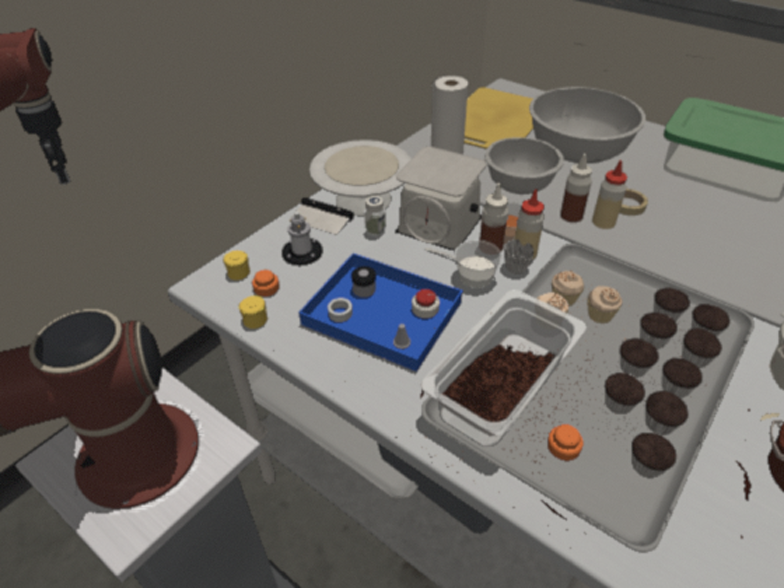

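The top view shows the black collar at about (331,280) in the tray and the press head at (239,273). Yellow and orange look-alikes stand at the lower left. In the scene view the collar is at (364,280) and the press head at (300,240).

Run:
```python
from h import *
import pickle
fs=pickle.load(open('fs.pkl','rb'))
T=fs['top'];S=fs['scene']
# tops crop montage
a=T['image'][165:260,140:325,::-1]; b=S['image'][145:250,190:345,::-1]
a=cv2.resize(a,None,fx=4,fy=4,interpolation=cv2.INTER_CUBIC)
b=cv2.resize(b,(800-0,542)) if 0 else cv2.resize(b,None,fx=4,fy=4,interpolation=cv2.INTER_CUBIC)
cv2.imwrite('pics/ta.png',a);cv2.imwrite('pics/sb.png',b)
for nm,f,(u0,u1,v0,v1),z in (('collar',T,(220,255,185,215),.04),('base',T,(150,192,175,217),.014)):
    g=f['image'].max(2); m=np.zeros_like(g); m[v0:v1,u0:u1]=(g[v0:v1,u0:u1]<70)
    c=max(cv2.findContours(m,0,1)[0],key=cv2.contourArea); (u,v),r=cv2.minEnclosingCircle(c); e=cv2.fitEllipse(c)
    print(nm,(u,v),r,e,onz(f,u,v,z),onz(f,*e[0],z), proj(S,onz(f,*e[0],z)))
hsv=cv2.cvtColor(T['image'],cv2.COLOR_RGB2HSV); m=cv2.inRange(hsv,(100,120,60),(130,255,255))
c=max(cv2.findContours(m,0,1)[0],key=cv2.contourArea); r=cv2.minAreaRect(c); print('tray',r,[onz(T,*p,.04).round(3) for p in cv2.boxPoints(r)])
```

```text
collar (236.0689697265625, 200.08621215820312) 9.13387680053711 ((236.09117126464844, 199.90731811523438), (16.456209182739258, 17.429306030273438), 111.0121078491211) [ 0.57959391 -0.04778918  0.04      ] [ 0.58016476 -0.04785242  0.04      ] (np.float64(259.59804722882416), np.float64(198.0131445523537))
base (170.67710876464844, 196.078369140625) 15.97659969329834 ((170.7068634033203, 196.16526794433594), (30.508527755737305, 31.184940338134766), 111.4850082397461) [0.59205605 0.16602957 0.014     ] [0.5917754  0.16592811 0.014     ] (np.float64(215.59795143338485), np.float64(177.18673419101276))
tray ((261.3382568359375, 210.89706420898438), (72.19598388671875, 90.8898696899414), 80.83765411376953) [array([0.635, 0.034, 0.04 ]), array([ 0.684, -0.252,  0.04 ]), array([ 0.457, -0.29 ,  0.04 ]), array([ 0.409, -0.006,  0.04 ])]
```

View pics/ta.png

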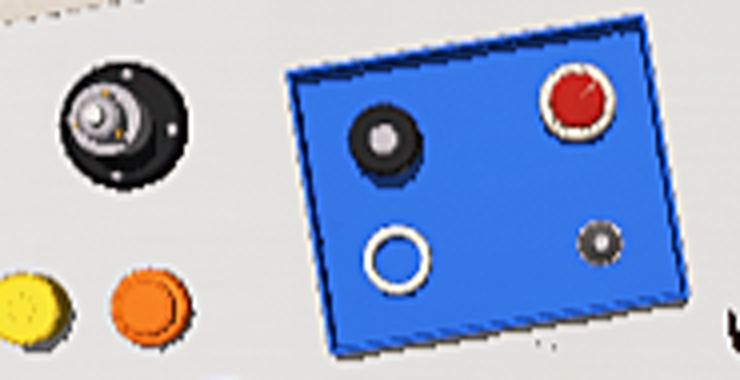

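View pics/sb.png

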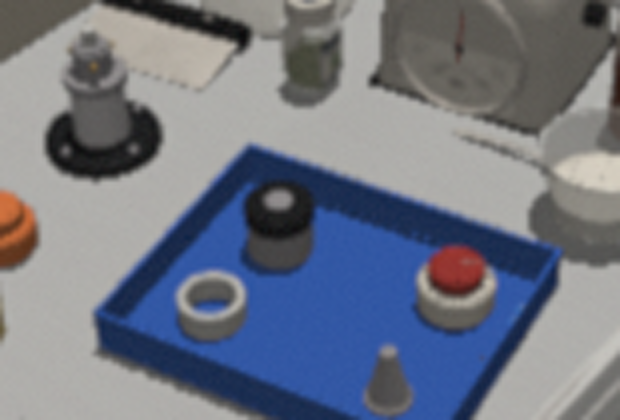

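Positions: collar near (0.580, -0.048), press head near (0.592, 0.166), tray yaw about 0.17 rad. I'll move over the press head first for a wrist view.

Request:
play_rows(
  commands=[
    [-35,-16.5,-4,0,0,0],
    [-35,-16.5,-4,0,0,0],
    [-35,-16.5,-4,0,0,0],
    [-35,-16.5,-4,0,0,0],
    [-35,-16.5,-4,0,0,0],
  ],
)

```text
time: 0.52
tool_pos: [0.3972, 0.4076, 0.2259]
tool_rot: [-0.0, 0.227, 0.974, -0.0]
contact_force: [0.7, 0.6, 0.7]
gripper_width: 0.998
grasp_force: 0.0
```

Request:
play_rows(
  commands=[
    [-35,-16.5,-4,0,0,0],
    [-35,-16.5,-4,0,0,0],
    [-35,-16.5,-4,0,0,0],
    [-35,-16.5,-4,0,0,0],
    [-35,-16.5,-4,0,0,0],
  ],
)

```text
time: 0.93
tool_pos: [0.5178, 0.2562, 0.246]
tool_rot: [-0.0, 0.227, 0.974, -0.0]
contact_force: [1.1, 0.2, 0.0]
gripper_width: 1.0
grasp_force: 0.0
```

Request:
play_rows(
  commands=[
    [-35,-16.5,-4,0,0,0],
    [-35,-16.5,-4,0,0,0],
    [-35,-16.5,-4,0,0,0],
    [0,0,0,0,0,0],
    [0,0,0,0,0,0],
  ],
)

```text
time: 1.35
tool_pos: [0.5903, 0.1654, 0.2577]
tool_rot: [-0.001, 0.229, 0.974, -0.0]
contact_force: [-0.2, 0.8, -0.0]
gripper_width: 1.001
grasp_force: 0.0
```

```bash
cat >> h.py <<'E'
from scipy.spatial.transform import Rotation as Ro
def wrist():
    s=manip.state(); f=imaging.grab_frame('wrist'); M=np.array(f['mount'])
    W=np.eye(4); W[:3,:3]=Ro.from_quat(np.roll(s['tool_rot'],-1)).as_matrix(); W[:3,3]=s['tool_pos']
    C=np.linalg.inv(W@M); f['R']=C[:3,:3]; f['t']=C[:3,3]; f['W']=W; return s,f
def to_tool(W,X): return (np.linalg.inv(W)@np.r_[X,1])[:3]*1000
E
python3 - <<'E'
from h import *
s,f=wrist(); print(s['time'],s['tool_pos'],s['tool_rot'],s['joint_pos']); print(np.array(f['mount']).round(3),f['fx'])
cv2.imwrite('pics/w1.png',f['image'][:,:,::-1]); import pickle; pickle.dump(f,open('w1.pkl','wb'))
for z in(.08,.108): print(proj(f,(.5918,.166,z)))
E
```

```text
1.35 [0.59025706 0.1654299  0.25769249] [-5.49018795e-04  2.28585439e-01  9.73523696e-01 -9.78513158e-05] [ 1.51801238e-01 -5.95353877e-05  1.58153513e+00  2.28201858e-04
  1.56120881e+00 -9.57748523e-01]
[[ 0.    -0.953 -0.304  0.079]
 [ 1.     0.     0.     0.001]
 [ 0.    -0.304  0.953 -0.167]
 [ 0.     0.     0.     1.   ]] 371.85455267784573
(np.float64(276.5159272824456), np.float64(181.77116723569858))
(np.float64(276.5519993443715), np.float64(188.98311006089068))
```

View pics/w1.png

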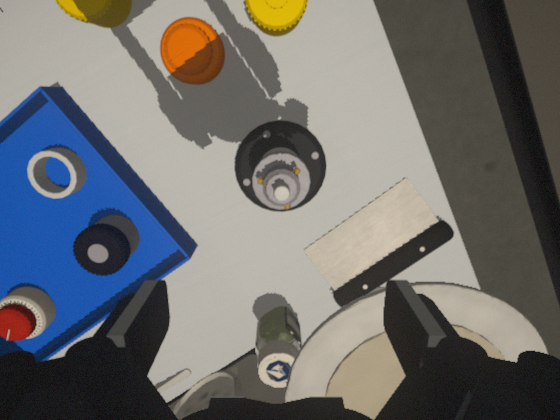

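The wrist view shows the spigot with the plunger at (282,192), the pins, the base centred near (280,165), and the collar cap near (99,249). I'll fit both.

Run:
```python
from h import *
import pickle
f=pickle.load(open('w1.pkl','rb')); im=f['image']; hsv=cv2.cvtColor(im,cv2.COLOR_RGB2HSV)
# base: dark blob; keep only contour points in upper part / hull
g=im.max(2)
def dark(u0,u1,v0,v1,th):
    m=np.zeros_like(g); m[v0:v1,u0:u1]=g[v0:v1,u0:u1]<th
    m=cv2.morphologyEx(m,cv2.MORPH_OPEN,np.ones((3,3)))
    c=max(cv2.findContours(m,0,1)[0],key=cv2.contourArea); return c
c=dark(225,340,112,220,70)
def circ(c,z,n):
    P=np.array([onz(f,*p,z)[:2] for p in cv2.convexHull(c)[:,0].astype(float)]); 
    A=np.c_[2*P,np.ones(len(P))]; s=np.linalg.lstsq(A,(P**2).sum(1),rcond=None)[0]; r=np.sqrt(s[2]+s[0]**2+s[1]**2)
    print(n,s[:2].round(4),'r',r.round(4),'resid',(np.hypot(*(P-s[:2]).T)-r).std().round(4),len(P)); return s[:2]
circ(c,.014,'base14');circ(c,.007,'base7')
c2=dark(65,145,215,280,60); print(cv2.boundingRect(c2)); k=circ(c2,.052,'collar')
o=im.copy(); cv2.drawContours(o,[c,c2],-1,(0,255,0),1)
# plunger tip white
m=np.zeros_like(g); m[178:208,268:298]=im.min(2)[178:208,268:298]>200
c3=max(cv2.findContours(m,0,1)[0],key=cv2.contourArea); e=cv2.minEnclosingCircle(c3); print('plunger',e,onz(f,*e[0],.124))
m=np.zeros_like(g); m[:,70:130]=0; m[235:268,80:118]=im.min(2)[235:268,80:118]>110
c4=max(cv2.findContours(m,0,1)[0],key=cv2.contourArea); e=cv2.minEnclosingCircle(c4); print('cap disc',e,onz(f,*e[0],.054))
cv2.drawContours(o,[c3,c4],-1,(255,0,0),1)
h=np.hstack([cv2.resize(o[110:220,225:335],None,fx=3.6,fy=3.6,interpolation=0),cv2.resize(o[195:305,50:160],None,fx=3.6,fy=3.6,interpolation=0)])
cv2.imwrite('pics/w1c.png',h[:,:,::-1])
```

```text
base14 [0.5918 0.1704] r 0.0503 resid 0.0002 35
base7 [0.593  0.1698] r 0.0511 resid 0.0002 35
(74, 223, 57, 52)
collar [ 0.5804 -0.0398] r 0.0304 resid 0.0015 29Traceback (most recent call last):
  File "<stdin>", line 20, in <module>
ValueError: max() iterable argument is empty
```

Run:
```python
from h import *
import pickle
f=pickle.load(open('w1.pkl','rb')); im=f['image']; T=pickle.load(open('fs.pkl','rb'))['top']
def bright(f,u0,u1,v0,v1,z,n,q=.75):
    g=f['image'].min(2)[v0:v1,u0:u1].astype(float); th=q*np.percentile(g,99)
    m=np.zeros(f['image'].shape[:2],np.uint8); m[v0:v1,u0:u1]=g>th
    c=max(cv2.findContours(m,0,1)[0],key=cv2.contourArea); e=cv2.minEnclosingCircle(c); print(n,th,e,onz(f,*e[0],z).round(4)); return c
a=bright(f,270,296,180,204,.124,'plunger',.85); b=bright(f,85,112,238,266,.054,'cap')
bright(T,228,243,192,207,.054,'cap top'); bright(T,158,170,188,200,.124,'plunger top',.85)
o=im.copy(); cv2.drawContours(o,[a,b],-1,(255,0,0),1)
h=np.hstack([cv2.resize(o[110:220,225:335],None,fx=3.6,fy=3.6,interpolation=0),cv2.resize(o[195:305,50:160],None,fx=3.6,fy=3.6,interpolation=0)])
cv2.imwrite('pics/w1c.png',h[:,:,::-1])
```

```text
plunger 155.54999999999998 ((281.5, 193.6666717529297), 7.236201763153076) [0.5936 0.1697 0.124 ]
cap 102.75 ((97.67391204833984, 252.5869598388672), 10.317601203918457) [ 0.5813 -0.0452  0.054 ]
cap top 160.32 ((235.3947296142578, 199.1842041015625), 3.2413198947906494) [ 0.5816 -0.0467  0.054 ]
plunger top 209.95 ((162.5, 192.8333282470703), 1.9003955125808716) [0.5945 0.1687 0.124 ]
```

View pics/w1c.png

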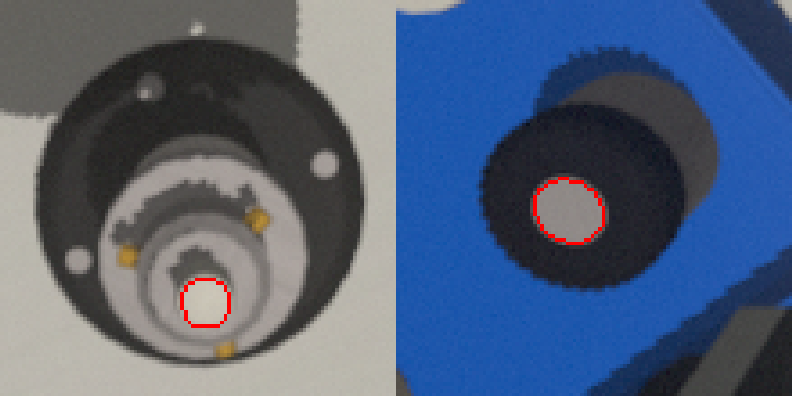

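Request:
play_rows(
  commands=[
    [-14.5,-32,12,0,0,0],
    [-14.5,-32,12,0,0,0],
    [-14.5,-32,12,0,0,0],
    [-14.5,-32,12,0,0,0],
    [-14.5,-32,12,0,0,0],
  ],
  hand=72,
)

```text
time: 1.82
tool_pos: [0.5828, -0.008, 0.1974]
tool_rot: [-0.0, 0.226, 0.974, 0.0]
contact_force: [-0.1, -0.6, 0.5]
gripper_width: 0.841
grasp_force: 0.0
```

Request:
play_rows(
  commands=[
    [-14.5,-32,12,0,0,0],
    [0,0,0,0,0,0],
    [0,0,0,0,0,0],
  ],
)

```text
time: 2.07
tool_pos: [0.5815, -0.0433, 0.1848]
tool_rot: [-0.001, 0.227, 0.974, 0.0]
contact_force: [-0.1, 0.4, 1.1]
gripper_width: 0.843
grasp_force: 0.0
```

Run:
```python
from h import *
s,f=wrist(); print(s['time'],s['tool_pos'],s['tool_rot'],s['joint_pos'][5],s['gripper_width'])
print(proj(f,(.5815,-.046,.054))); u,v=map(int,proj(f,(.5815,-.046,.054)))
cv2.imwrite('pics/w2.png',f['image'][:,:,::-1])
g=f['image'].min(2).astype(float); w=g[v-17:v+17,u-17:u+17]; m=np.zeros(g.shape,np.uint8); m[v-17:v+17,u-17:u+17]=w>.75*np.percentile(w,95)
c=max(cv2.findContours(m,0,1)[0],key=cv2.contourArea); e=cv2.minEnclosingCircle(c); X=onz(f,*e[0],.054); print(e,X,to_tool(f['W'],X))
hsv=cv2.cvtColor(f['image'],cv2.COLOR_RGB2HSV)
m=((g<60)&(hsv[:,:,1]<120)).astype(np.uint8); 
m2=np.zeros_like(m); m2[v-55:v+55,u-55:u+55]=m[v-55:v+55,u-55:u+55]
c=max(cv2.findContours(m2,0,1)[0],key=cv2.contourArea); print(cv2.boundingRect(c),cv2.fitEllipse(c))
```

```text
2.0667 [ 0.58147622 -0.04326136  0.18479116] [-1.45708292e-03  2.27458203e-01  9.73786717e-01  2.69795517e-04] -1.3141322306621528 0.8426131461153906
(np.float64(272.13240157885906), np.float64(194.97493328534696))
((272.94232177734375, 195.0), 13.096014022827148) [ 0.58181613 -0.04540812  0.054     ] [ -1.64293525  -1.75607678 130.78711421]
(240, 158, 67, 68) ((273.10101318359375, 191.52207946777344), (65.179443359375, 66.75078582763672), 3.8904311656951904)
```

View pics/w2.png

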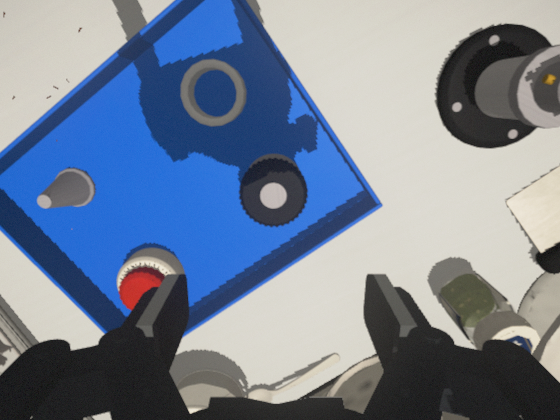

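The collar's cap disc is at (273,195), nearly centred between the jaws and clear of its neighbours. Descending and gripping.

Request:
play_rows(
  commands=[
    [-1.6,-1.8,30,0,0,0],
    [0,0,36,0,0,0],
    [0,0,36,0,0,0],
    [0,0,30,0,0,0],
    [0,0,12,0,0,0],
  ],
)

```text
time: 2.53
tool_pos: [0.5803, -0.0428, 0.0378]
tool_rot: [-0.004, 0.225, 0.974, 0.0]
contact_force: [0.6, 0.3, -1.2]
gripper_width: 0.843
grasp_force: 0.0
```

Request:
play_rows(
  commands=[
    [0,0,0,0,0,0],
    [0,0,0,0,0,0],
    [0,0,0,0,0,0],
    [0,0,0,0,0,0],
    [0,0,0,0,0,0],
  ],
  hand=40,
)

```text
time: 2.95
tool_pos: [0.5852, -0.0461, 0.0449]
tool_rot: [0.002, 0.227, 0.974, 0.0]
contact_force: [0.4, -1.0, 0.0]
gripper_width: 0.466
grasp_force: 0.0
```

Run:
```python
from h import *
s,f=wrist(); print(s)
b=imaging.grab_frame('scene')['image'][145:250,190:345]
h=np.hstack([cv2.resize(f['image'],(440,330)),cv2.resize(b,(360,244),interpolation=2)[:,:].copy() if 0 else cv2.resize(b,(360,330),interpolation=2)])
cv2.imwrite('pics/w3.png',h[:,:,::-1])
```

```text
{'time': 2.95, 'joint_pos': array([-2.05359737e-01,  1.13796191e-01,  1.83157196e+00,  3.55674859e-05,
        1.19188123e+00, -1.31851302e+00]), 'joint_vel': array([-0.00379271,  0.00653256,  0.01132026, -0.00039378, -0.00176395,
       -0.00158159]), 'joint_efforts': array([ 1.19813802e-01, -3.78297007e+01, -3.28923440e+01,  4.89256272e-03,
       -7.77596666e-03,  6.15274585e-04]), 'tool_pos': array([ 0.5852352 , -0.04609937,  0.04493382]), 'tool_rot': array([2.17064952e-03, 2.26835756e-01, 9.73930605e-01, 6.74777325e-05]), 'contact_force': array([ 0.40514423, -0.98065994,  0.03146645]), 'ft_torque': array([ 0.08432152,  0.07222793, -0.04092562]), 'grasp_force': 0.0, 'gripper_width': 0.4658767502625487}
```

View pics/w3.png

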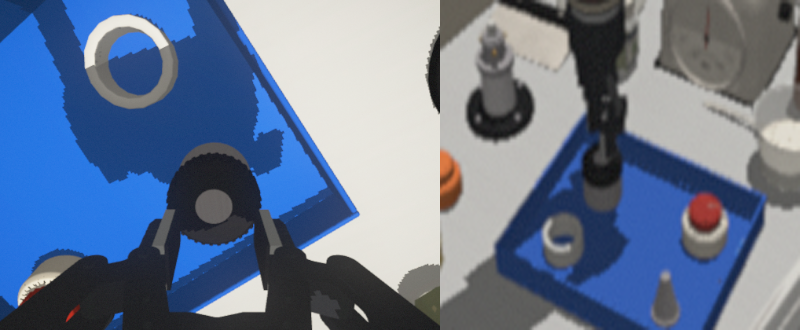

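Run:
```python
from h import *
s,f=wrist(); W=f['W']
for n,x in (('cap.054',(.5818,-.0454,.054)),): print(n,proj(f,x),to_tool(W,x))
P=lambda x,y,z:[round(float(q)) for q in proj(f,(W@np.r_[np.array([x,y,z])/1000,1])[:3])]
for y in(-20,20):
  for x in (-11,11): print(y,x,'tip',P(x,y,14),'grasp',P(x,y,-5))
g=f['image'].min(2).astype(float); u,v=271,263; w=g[v-25:v+25,u-25:u+25]; m=np.zeros(g.shape,np.uint8); m[v-25:v+25,u-25:u+25]=w>.8*np.percentile(w,95)
c=max(cv2.findContours(m,0,1)[0],key=cv2.contourArea); e=cv2.minEnclosingCircle(c); print(e,to_tool(W,onz(f,*e[0],.054)))
cv2.imwrite('pics/w4.png',cv2.resize(f['image'][190:410,130:430,::-1],(800,586),interpolation=2))
```

```text
cap.054 (np.float64(273.3144476344687), np.float64(265.19276797951545)) [  2.66441564  -0.50505093 -10.09536049]
-20 -11 tip [237, 269] grasp [233, 286]
-20 11 tip [236, 230] grasp [232, 244]
20 -11 tip [312, 269] grasp [315, 286]
20 11 tip [313, 230] grasp [317, 244]
((272.2608642578125, 264.5), 23.394933700561523) [  3.01802327  -0.99270162 -10.096582  ]
```

View pics/w4.png

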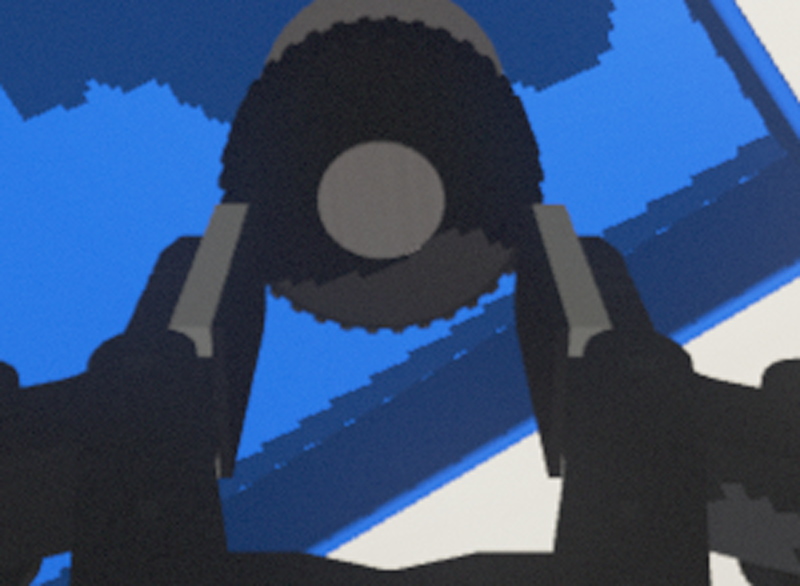

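Run:
```python
from h import *
print(manip.nose_length,[a for a in dir(manip) if a[0]!='_'])
s=manip.state(); print(s['tool_pos'],s['gripper_width'],s['grasp_force'])
```

```text
0.014 ['IKError', 'job_done', 'nose_length', 'state']
[ 0.58412607 -0.04609918  0.04347025] 0.46856488393199436 0.0
```

Request:
play_rows(
  commands=[
    [0,0,0,0,0,0],
    [0,0,0,0,0,0],
  ],
)

```text
time: 3.27
tool_pos: [0.5835, -0.046, 0.0425]
tool_rot: [0.0, 0.227, 0.974, 0.0]
contact_force: [-0.4, 0.5, 0.4]
gripper_width: 0.466
grasp_force: 0.0
```

Request:
play_rows(
  commands=[
    [0,0,0,0,0,0],
    [0,0,0,0,0,0],
    [0,0,0,0,0,0],
  ],
  hand=20,
)

```text
time: 3.52
tool_pos: [0.5833, -0.0459, 0.0422]
tool_rot: [-0.0, 0.227, 0.974, -0.0]
contact_force: [0.6, 0.4, -0.2]
gripper_width: 0.234
grasp_force: 0.0
```

Run:
```python
from h import *
s,f=wrist(); print(s['gripper_width'],s['grasp_force'],s['tool_pos'])
a=cv2.resize(f['image'][190:410,130:430],(400,293),interpolation=2); b=cv2.resize(imaging.grab_frame('scene')['image'][140:210,225:295],(293,293),interpolation=2)
cv2.imwrite('pics/w5.png',np.hstack([a,b])[:,:,::-1])
```

```text
0.23390592078597863 0.0 [ 0.58332107 -0.04592547  0.04220677]
```

View pics/w5.png

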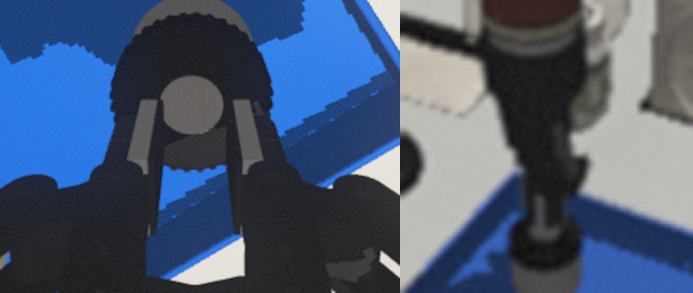

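The pads closed to 20 mm above the cap without touching it. So the real fingertips sit about 40 mm short of where the stated tool frame puts them, relative to the wrist camera. I'll open and step down, watching force and grip.

Request:
play_rows(
  commands=[
    [0,0,0,0,0,0],
    [0,0,0,0,0,0],
    [0,0,0,0,0,0],
    [1.6,0,0,0,0,0],
    [0,0,0,0,0,0],
  ],
  hand=74,
)

```text
time: 4.03
tool_pos: [0.5817, -0.0451, 0.0422]
tool_rot: [-0.0, 0.227, 0.974, 0.0]
contact_force: [-0.6, 0.7, 0.3]
gripper_width: 0.865
grasp_force: 0.0
```

Request:
play_rows(
  commands=[
    [0,0,5,0,0,0],
    [0,0,5,0,0,0],
    [0,0,5,0,0,0],
    [0,0,5,0,0,0],
    [0,0,0,0,0,0],
  ],
)

```text
time: 4.45
tool_pos: [0.5807, -0.0449, 0.0204]
tool_rot: [-0.002, 0.227, 0.974, -0.0]
contact_force: [-0.9, 0.2, -1.0]
gripper_width: 0.864
grasp_force: 0.0
```

Run:
```python
from h import *
s,f=wrist(); print(s['gripper_width'],s['contact_force'],s['tool_pos'])
g=f['image'].min(2).astype(float); X=(.5818,-.0454,.054); u,v=map(int,proj(f,X)); print(u,v)
r=30; w=g[v-r:v+r,u-r:u+r]; m=np.zeros(g.shape,np.uint8); m[v-r:v+r,u-r:u+r]=w>.8*np.percentile(w,95)
c=max(cv2.findContours(m,0,1)[0],key=cv2.contourArea); e=cv2.minEnclosingCircle(c); d=10.83*f['fx']/e[1]
print(e,'depth',d,'expected',(f['R']@np.array(X)+f['t'])[2]*1000,to_tool(f['W'],onz(f,*e[0],.054)))
cv2.imwrite('pics/w6.png',f['image'][:,:,::-1])
# lit finger strips: grey level profile along rows
for row in range(220,330,10): print(row,''.join('%4d'%x for x in f['image'][row,150:410:8].mean(1)))
```

```text
0.8640942205655464 [-0.94602324  0.22301217 -1.03602046] [ 0.58066927 -0.04493013  0.02040297]
274 299
((273.4339599609375, 299.0), 26.7349910736084) depth 150.6334823308218 expected 151.20689915556514 [ -1.07138256  -0.30646477 -33.60008694]
220   73  76  70  73  73  71  73  72  72  72  71  83  86  86  82  67  31  83  86  86  87  72  75  73  72  77  73  73  77  80 138 141 142
230   75  74  75  72  75  77  74  69  75  75  84  53  28  33  27  35  34  29  34  28  37  83  73  73  74  74  74  75  75  75 140 141 141
240   73  73  76  74  76  74  77  75  74  71  38  31  30  33  36  32  33  34  33  36  33  35  77  73  73  75  75  76  74  76 137 139 138
250   73 130 130 133  73  76  79  71  74  38  30  34  36  31  32  33  32  33  31  30  32  34  34  70  71 135 137 137 136 136 139 138 137
260  129 129 132 133 132 135 133 133  35  34  38  31  29  31  33  34  30  34  35  30  33  38  36  38 135 136 136 136 135 136 137 135 136
270  132 133 132 126 131 132 133 133  39  39  33  36  32  32  34  31  28  32  35  25  34  35  37  37 135 135 136 134 136 134 133 134 135
280  129 133  94  48  41 131 132  45  35  40  36  34  34  37 100  99  96  99  33  35  29  38  40  39 128 134 132 135  43  95  96 135  76
290   47  97  93  41  42 131 134  39  36  34  34  36  32  99  99 100  99  99  97  36  35  36  34  32  68 134 132 136  41  44  97  74  50
300   96  93  41  40  37 130 132  37  39  39  36  34  53  98 100 101 101  99  99  34  35  36  35  37  77 132 133 121  42  40  82  94  43
310   93  41  38  39  43 133 132 131  40  35  39  40  34 100  98 102 103  97  98  35  51  50  43  36 132 130  72  56  39  39  38  94  96
320   91  38  38  38  41 128 130 129  38  39  40  41  35  34  94 100  98  78  51  52  50  51  53  63  71  73  74  55  39  37  38  38  93
```

Request:
play_rows(
  commands=[
    [0,0,5,0,0,0],
    [0,0,5,0,0,0],
    [0,0,5,0,0,0],
    [0,0,5,0,0,0],
    [0,0,0,0,0,0],
  ],
)

```text
time: 4.92
tool_pos: [0.5808, -0.0449, 0.0007]
tool_rot: [-0.001, 0.227, 0.974, -0.0]
contact_force: [-0.5, 0.6, -1.3]
gripper_width: 0.866
grasp_force: 0.0
```

Request:
play_rows(
  commands=[
    [0,0,0,0,0,0],
    [0,0,0,0,0,0],
    [0,0,0,0,0,0],
  ],
  hand=50,
)

```text
time: 5.17
tool_pos: [0.5824, -0.0453, 0.0028]
tool_rot: [0.0, 0.227, 0.974, 0.0]
contact_force: [1.6, -0.0, 1.1]
gripper_width: 0.627
grasp_force: 63.9
```

Gripped at 53.5 mm with 64 N. Lifting clear, then moving to a spot beside the press head to re-measure it with the arm settled.

Request:
play_rows(
  commands=[
    [0,0,-20,0,0,0],
    [0,0,-40,0,0,0],
    [0,0,-40,0,0,0],
    [0,0,-40,0,0,0],
    [0,0,-40,0,0,0],
  ],
)

```text
time: 5.58
tool_pos: [0.5812, -0.045, 0.1834]
tool_rot: [-0.001, 0.227, 0.974, 0.0]
contact_force: [1.4, -0.3, -1.8]
gripper_width: 0.63
grasp_force: 64.2
```

Request:
play_rows(
  commands=[
    [2,37,-18,0,0,0],
    [3,40,0,0,0,0],
    [3,40,0,0,0,0],
    [3,40,0,0,0,0],
    [3,40,0,0,0,0],
  ],
)

```text
time: 6.0
tool_pos: [0.6565, 0.1395, 0.1999]
tool_rot: [-0.0, 0.227, 0.974, -0.0]
contact_force: [0.4, -0.4, -1.7]
gripper_width: 0.628
grasp_force: 64.3
```

Request:
play_rows(
  commands=[
    [0,0,0,0,0,0],
    [0,0,0,0,0,0],
    [0,0,0,0,0,0],
    [0,0,0,0,0,0],
    [0,0,0,0,0,0],
  ],
)

```text
time: 6.42
tool_pos: [0.6562, 0.1365, 0.2002]
tool_rot: [-0.0, 0.228, 0.974, -0.0]
contact_force: [0.6, -0.4, -2.5]
gripper_width: 0.627
grasp_force: 64.5
```

Request:
play_rows(
  commands=[
    [0,0,0,0,0,0],
    [0,0,0,0,0,0],
    [0,0,0,0,0,0],
    [0,0,0,0,0,0],
    [0,0,0,0,0,0],
  ],
)

```text
time: 6.83
tool_pos: [0.6564, 0.1375, 0.2004]
tool_rot: [0.0, 0.227, 0.974, 0.0]
contact_force: [0.1, 0.7, -2.5]
gripper_width: 0.629
grasp_force: 64.5
```

Run:
```python
from h import *
s,f=wrist(); print(s['tool_pos'],s['tool_rot'],s['gripper_width'],s['grasp_force']); im=f['image']; g=im.max(2)
cv2.imwrite('pics/w7.png',im[:,:,::-1])
u,v=map(int,proj(f,(.5938,.1695,.124))); print('pred plunger',u,v)
w=im.min(2)[max(v-16,0):v+16,u-16:u+16].astype(float); m=np.zeros_like(g); m[max(v-16,0):v+16,u-16:u+16]=w>.85*np.percentile(w,98)
for c in cv2.findContours(m,0,1)[0]:
    if cv2.contourArea(c)>20: e=cv2.minEnclosingCircle(c); print('plunger',e,cv2.contourArea(c),onz(f,*e[0],.124).round(4))
u,v=map(int,proj(f,(.593,.170,.014))); print('pred base',u,v)
m=np.zeros_like(g); m[max(v-65,0):v+65,u-65:u+65]=g[max(v-65,0):v+65,u-65:u+65]<70; m=cv2.morphologyEx(m,2,np.ones((3,3)))
for c in cv2.findContours(m,0,1)[0]:
    if cv2.contourArea(c)>800:
        P=np.array([onz(f,*p,.014)[:2] for p in cv2.convexHull(c)[:,0].astype(float)]); q=np.linalg.lstsq(np.c_[2*P,np.ones(len(P))],(P**2).sum(1),rcond=None)[0]
        print('base',cv2.boundingRect(c),q[:2],np.sqrt(q[2]+q[0]**2+q[1]**2))
# held cap disc
X=(f['W']@np.array([-.0005,0,-.052,1]))[:3]; u,v=map(int,proj(f,X)); print('pred disc',u,v)
r=36; w=im.min(2)[v-r:v+r,u-r:u+r].astype(float); m=np.zeros_like(g); m[v-r:v+r,u-r:u+r]=w>.8*np.percentile(w,92)
for c in cv2.findContours(m,0,1)[0]:
    if cv2.contourArea(c)>300: e=cv2.minEnclosingCircle(c); print('disc',e,'depth',10.83*f['fx']/e[1],to_tool(f['W'],onz(f,*e[0],X[2])))
```

```text
[0.65644144 0.13754217 0.20036167] [2.40413244e-05 2.27042908e-01 9.73884755e-01 2.64391542e-05] 0.6288370837968856 64.54477799590677
pred plunger 276 107
plunger ((273.5, 112.5), 5.147915363311768) 21.0 [0.596  0.1664 0.124 ]
pred base 276 101
base (221, 43, 111, 115) [0.59343555 0.16916641] 0.050270689723015426
pred disc 273 324
disc ((275.8629455566406, 321.7586975097656), 30.16270637512207) depth 133.51536680483866 [  0.68704698   0.68192979 -51.99999877]
```

Base centre now reads (0.5934, 0.1692), and the held collar's disc is within 0.7 mm of the tool axis. So the shift is +70 mm along tool x, then down.

Request:
play_rows(
  commands=[
    [35,0.2,0,0,0,0],
    [35,0,0,0,0,0],
    [0,0,0,0,0,0],
    [0,0,30,0,0,0],
    [0,0,30,0,0,0],
  ],
)

```text
time: 7.3
tool_pos: [0.5956, 0.1697, 0.1432]
tool_rot: [0.003, 0.226, 0.974, 0.001]
contact_force: [0.2, -0.3, -3.0]
gripper_width: 0.632
grasp_force: 64.7
```

Request:
play_rows(
  commands=[
    [0,0,20,0,0,0],
    [0,0,10,0,0,0],
    [0,0,0,0,0,0],
    [0,0,0,0,0,0],
    [0,0,0,0,0,0],
  ],
)

```text
time: 7.72
tool_pos: [0.5953, 0.169, 0.1125]
tool_rot: [0.002, 0.227, 0.974, 0.001]
contact_force: [-1.0, -0.2, -1.5]
gripper_width: 0.629
grasp_force: 64.6
```

Request:
play_rows(
  commands=[
    [0,0,2,0,0,0],
    [0,0,2,0,0,0],
    [0,0,2,0,0,0],
    [0,0,2,0,0,0],
    [0,0,0,0,0,0],
  ],
)

```text
time: 8.13
tool_pos: [0.5935, 0.1688, 0.1019]
tool_rot: [-0.0, 0.227, 0.974, -0.0]
contact_force: [0.2, 0.5, -2.2]
gripper_width: 0.632
grasp_force: 64.6
```

Request:
play_rows(
  commands=[
    [0,0,2,0,0,0],
    [0,0,1.5,0,0,0],
    [0,0,1.5,0,0,0],
    [0,0,0,0,0,0],
    [0,0,0,0,0,0],
  ],
)

```text
time: 8.55
tool_pos: [0.5937, 0.1688, 0.0972]
tool_rot: [-0.0, 0.227, 0.974, -0.0]
contact_force: [0.7, 0.8, -1.7]
gripper_width: 0.633
grasp_force: 64.7
```

Request:
play_rows(
  commands=[
    [0,0,1,0,0,0],
    [0,0,0,0,0,0],
    [0,0,0,0,0,0],
  ],
)

```text
time: 8.8
tool_pos: [0.5939, 0.1688, 0.0967]
tool_rot: [0.0, 0.227, 0.974, 0.0]
contact_force: [-0.5, -0.8, -0.3]
gripper_width: 0.627
grasp_force: 64.8
```

Request:
play_rows(
  commands=[
    [0,0,1,0,0,0],
    [0,0,1,0,0,0],
    [0,0,0,0,0,0],
    [0,0,0,0,0,0],
  ],
)

```text
time: 9.13
tool_pos: [0.5945, 0.1688, 0.0959]
tool_rot: [0.001, 0.227, 0.974, 0.0]
contact_force: [-2.1, -1.3, 5.1]
gripper_width: 0.629
grasp_force: 65.4
```

The collar rests on the pins with about 7 N of push. Turning to search.

Request:
play_rows(
  commands=[
    [0,0,0,0,0,3],
    [0,0,0,0,0,3],
    [0,0,0,0,0,3],
    [0,0,0,0,0,3],
    [0,0,0,0,0,3],
  ],
)

```text
time: 9.55
tool_pos: [0.5955, 0.1676, 0.0972]
tool_rot: [0.002, 0.353, 0.936, -0.001]
contact_force: [-2.0, -5.0, 9.9]
gripper_width: 0.63
grasp_force: 65.7
```

Request:
play_rows(
  commands=[
    [0,0,0,0,0,3],
    [0,0,0,0,0,3],
    [0,0,0,0,0,3],
    [0,0,0,0,0,3],
    [0,0,0,0,0,3],
  ],
)

```text
time: 9.97
tool_pos: [0.5956, 0.1682, 0.0974]
tool_rot: [0.002, 0.472, 0.881, 0.0]
contact_force: [-1.5, -4.8, 8.4]
gripper_width: 0.632
grasp_force: 65.7
```

Request:
play_rows(
  commands=[
    [0,0,0,0,0,3],
    [0,0,0,0,0,3],
    [0,0,0,0,0,3],
    [0,0,0,0,0,3],
    [0,0,0,0,0,3],
  ],
)

```text
time: 10.38
tool_pos: [0.5956, 0.1681, 0.0974]
tool_rot: [0.002, 0.583, 0.812, 0.001]
contact_force: [-2.6, -4.6, 9.2]
gripper_width: 0.633
grasp_force: 65.7
```

Request:
play_rows(
  commands=[
    [0,0,0,0,0,3],
    [0,0,0,0,0,3],
    [0,0,0,0,0,3],
    [0,0,0,0,0,3],
    [0,0,0,0,0,3],
  ],
)

```text
time: 10.8
tool_pos: [0.5952, 0.1683, 0.0974]
tool_rot: [0.002, 0.684, 0.729, 0.001]
contact_force: [-3.0, -2.8, 10.3]
gripper_width: 0.631
grasp_force: 65.8
```

Request:
play_rows(
  commands=[
    [0,0,0,0,0,3],
    [0,0,0,0,0,3],
    [0,0,0,0,0,3],
    [0,0,0,0,0,3],
    [0,0,0,0,0,3],
  ],
)

```text
time: 11.22
tool_pos: [0.5952, 0.1685, 0.0974]
tool_rot: [0.001, 0.774, 0.634, 0.001]
contact_force: [-3.3, -2.2, 9.1]
gripper_width: 0.626
grasp_force: 65.7
```

Request:
play_rows(
  commands=[
    [0,0,0,0,0,3],
    [0,0,0,0,0,3],
    [0,0,0,0,0,3],
    [0,0,0,0,0,3],
    [0,0,0,0,0,3],
  ],
)

```text
time: 11.63
tool_pos: [0.5951, 0.1688, 0.0973]
tool_rot: [0.001, 0.85, 0.527, 0.001]
contact_force: [-2.9, -1.9, 9.7]
gripper_width: 0.633
grasp_force: 65.8
```

Request:
play_rows(
  commands=[
    [0,0,0,0,0,3],
    [0,0,0,0,0,3],
    [0,0,0,0,0,3],
    [0,0,0,0,0,3],
    [0,0,0,0,0,3],
  ],
)

```text
time: 12.05
tool_pos: [0.5946, 0.1689, 0.095]
tool_rot: [0.0, 0.911, 0.412, 0.001]
contact_force: [0.4, -0.4, -2.3]
gripper_width: 0.631
grasp_force: 64.7
```

Request:
play_rows(
  commands=[
    [0,0,0,0,0,3],
    [0,0,0,0,0,3],
    [0,0,0,0,0,3],
    [0,0,0,0,0,3],
    [0,0,0,0,0,3],
  ],
)

```text
time: 12.47
tool_pos: [0.5942, 0.1687, 0.0938]
tool_rot: [0.0, 0.957, 0.291, 0.001]
contact_force: [0.9, 0.5, -3.1]
gripper_width: 0.629
grasp_force: 64.4
```

Run:
```python
from h import *
s=manip.state(); print(s['joint_pos'],s['ft_torque'],s['contact_force'],s['tool_pos'])
```

```text
[ 1.56654688e-01  1.27350634e-01  1.72732340e+00 -8.03643207e-04
  1.28550186e+00  1.13796038e+00] [-0.0131806  -0.36709342  1.61643346] [ 0.87442502  0.53133153 -3.12063182] [0.59422376 0.1687391  0.09375664]
```

It dropped in (force back to the collar's weight, z lower), then wound up 1.6 N·m against the pins. Turning back to relax it.

Request:
play_rows(
  commands=[
    [0,0,0,0,0,-3],
    [0,0,0,0,0,-3],
    [0,0,0,0,0,0],
  ],
)

```text
time: 12.72
tool_pos: [0.5935, 0.1689, 0.0936]
tool_rot: [-0.0, 0.94, 0.34, -0.0]
contact_force: [-0.1, -0.0, -1.7]
gripper_width: 0.629
grasp_force: 64.6
```

Run:
```python
from h import *
s=manip.state(); print(s['joint_pos'][5],s['ft_torque'],s['contact_force'],s['tool_pos'])
```

```text
1.0325014740974399 [ 0.00167271 -0.08323057 -0.01764306] [-0.07345704 -0.03273766 -1.73227424] [0.5934502  0.16888788 0.09355158]
```

Request:
play_rows(
  commands=[
    [0,0,2,0,0,0],
    [0,0,2,0,0,0],
    [0,0,2,0,0,0],
    [0,0,0,0,0,0],
    [0,0,0,0,0,0],
  ],
)

```text
time: 13.13
tool_pos: [0.5938, 0.1689, 0.0886]
tool_rot: [-0.0, 0.94, 0.34, 0.0]
contact_force: [-1.8, -0.2, 0.9]
gripper_width: 0.63
grasp_force: 64.9
```

Request:
play_rows(
  commands=[
    [0,0,2,0,0,0],
    [0,0,2,0,0,0],
    [0,0,2,0,0,0],
    [0,0,0,0,0,0],
    [0,0,0,0,0,0],
  ],
)

```text
time: 13.55
tool_pos: [0.594, 0.1689, 0.0826]
tool_rot: [0.0, 0.94, 0.34, 0.0]
contact_force: [-1.9, 0.4, 3.7]
gripper_width: 0.63
grasp_force: 65.1
```

Request:
play_rows(
  commands=[
    [0,0,2,0,0,0],
    [0,0,2,0,0,0],
    [0,0,1,0,0,0],
    [0,0,0,0,0,0],
    [0,0,0,0,0,0],
  ],
)

```text
time: 13.97
tool_pos: [0.5941, 0.1689, 0.0788]
tool_rot: [0.0, 0.94, 0.34, 0.0]
contact_force: [-4.7, -1.4, 10.0]
gripper_width: 0.632
grasp_force: 65.8
```

Request:
play_rows(
  commands=[
    [0,0,1,0,0,0],
    [0,0,1,0,0,0],
    [0,0,1,0,0,0],
    [0,0,0,0,0,0],
    [0,0,0,0,0,0],
  ],
)

```text
time: 14.38
tool_pos: [0.5941, 0.1689, 0.0786]
tool_rot: [0.0, 0.94, 0.34, -0.0]
contact_force: [-12.5, -2.5, 22.1]
gripper_width: 0.628
grasp_force: 67.1
```

Request:
play_rows(
  commands=[
    [0,0,0,0,0,0],
    [0,0,0,0,0,0],
    [0,0,0,0,0,0],
    [0,0,0,0,0,0],
    [0,0,0,0,0,0],
  ],
)

```text
time: 14.8
tool_pos: [0.5941, 0.1689, 0.0787]
tool_rot: [0.0, 0.94, 0.34, -0.0]
contact_force: [-13.4, -2.6, 22.5]
gripper_width: 0.626
grasp_force: 67.1
```

Run:
```python
from h import *
s,f=wrist(); print(s['ft_torque'],s['contact_force'],s['tool_pos'],s['grasp_force'])
im=f['image']; W=f['W']; X=(W@np.array([.0004,.0004,-.052,1]))[:3]; u,v=map(int,proj(f,X)); print('pred disc',u,v)
r=36; w=im.min(2)[v-r:v+r,u-r:u+r].astype(float); m=np.zeros(im.shape[:2],np.uint8); m[v-r:v+r,u-r:u+r]=w>.8*np.percentile(w,92)
for c in cv2.findContours(m,0,1)[0]:
    if cv2.contourArea(c)>300: e=cv2.minEnclosingCircle(c); print('disc',e,'depth',10.83*f['fx']/e[1],'exp',(f['R']@X+f['t'])[2]*1000,to_tool(W,onz(f,*e[0],.130)), cv2.fitEllipse(c))
```

```text
[-0.28607452  2.10960518 -0.04228287] [-13.351434    -2.59709019  22.46261752] [0.59411656 0.16890444 0.07868778] 67.05977277830243
pred disc 279 321
disc ((275.5932312011719, 322.0), 30.012731552124023) depth 134.18254844637966 exp 132.97351143377435 [ -0.33677742  -1.07962738 -51.31226194] ((275.7233581542969, 321.7232971191406), (52.558876037597656, 59.60210418701172), 90.05912017822266)
```

The collar is against a hard stop at 0.0787, 18.8 mm below where it rested on the pins. It is held with about 22 N, and twist about the spigot axis is near zero. Handing in.

```bash
python3 -c "
from plant import manip
print(manip.job_done())"
```

```text
the job is handed in; nothing more can be done
None
```

The collar is on the spigot with its keyways over the pins, pushed home to a hard stop 18.8 mm below the pins (19 mm nominal), and still held down by the gripper with about 22 N; I handed it in at about 15 s, with no picture viewed after the grasp.

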